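Click the detachable handle onto the milk pan in the toddler drawer

ROBOT

A 7-joint arm with a two-finger parallel gripper is mounted at the origin on the work surface. World frame = base frame: x ahead of the robot, y to its left, z up, the work surface at z = 0. Lengths are in m, angles in rad, forces in N, time in s.
With the tool pointing down it reaches from about 0.425 to 1.025 m from the base axis. Payload 9.4 kg.
Tool frame: the origin (TCP) lies midway between the tips of the shut fingers; the grasp point (between the pads) lies 19 mm behind it (ctrl.grip_depth is the distance from the TCP to the grasp point, in m); z points along the fingers, x is the direction in which the jaws open and shut, and the axes are right-handed (so a half turn about z gives the same grasp; the last joint's range is limited). The gripper opens to 93 mm and grips with 3 to 60 N. Pads are 15 mm wide; open, the fingers measure 128 mm over their backs; the gripper's body (75 mm by 188 mm) begins 65 mm behind the grasp point.
Start: joints at [1.162, 0.599, -0.003, 1.599, 0.002, 0.943, -0.08], TCP at [0.236, -0.685, 0.219] pointing down, gripper open.
Joint ranges: [-2.57, 2.57], [-0.35, 1.97], [-1.29, 1.29], [0.11, 2.56], [-1.05, 4.19], [0.11, 1.86], [-2.63, 2.63]. Speed limits (rad/s): [2.22, 2.22, 3.01, 3.01, 3.14, 3.14, 3.14].

INTERFACE

Orientations are given as a rotation vector (axis times angle).
In Python, from bench import readout, read_camera, job, ctrl gives the robot as it stands.
- The arm moves only by the shell command python3 -m inch 'ROWS' [FORCE]. ROWS is text: rows parted by semicolons, each of 5 numbers parted by spaces: the shift along the tool's x, y, z scaled (see below), then the turn about the tool's z scaled (see below), then the gripper's target within -1 to 1 (shut at 1, half-way at 0, fully open at -1). In form: tx ty tz yaw fingers; .... A call has exactly 8 rows; each row shifts and turns the pose as measured when the row begins, along the tool's axes as they then stand; what a row does not reach is not made up. The controller multiplies each number of a shift by 0.03 m and each number of a turn by 90 degrees. A row lasts 1/12 s, in which the tool goes at most 41.7 mm and 7.16 degrees, less where a joint would pass 70% of its speed; a pose out of reach is approached as far as the arm can. A call with a number of a shift or a turn outside -1 to 1 is refused whole. A call with a gripper value outside its range is refused whole. The fingers move at their own pace and stop on an object; FORCE is the grip in N (left out, the last holds). Time passes only in rows, so rows that do not move let the fingers close, or fill a call up. It gives the time, the measured TCP pose, the force and the opening at its end, in the units of the state.
- readout.get_state(): the state, without advancing time (a new reading comes with each control period).
- read_camera(name): name is "scene" or "top" or "wrist"; returns a dict with "pixels" (480x640x3 uint8, red, green, blue), "K" (3x3 intrinsics, pixels), "T" (4x4, takes a point from camera to world coordinates). Camera axes: x right, y up, looking along -z (the intrinsics and any distortion apply to the point x, -y, -z); pixel columns grow to the right and rows downward; lengths in m; the calibration is good to about 2 mm. A picture is of the moment at which its call begins. There is no depth.
- job.close_job(): hands the job in, once; it reports no verdict.
The state is a dict: "time_s": time; "joints": joint angles; "qd": joint speeds; "joint_torque": joint torques, N m; "tool_pos": TCP position; "tool_rot": TCP orientation; "ft_force": force on the tool from outside, world axes, zero at the start; "moment": the same for the moment, N m; "opening": opening from 0.0 (shut) to 1.0 (fully open).
Only numpy, scipy, OpenCV 4.12 (cv2) and the standard library are available. Lean on these libraries where they do the work, as an engineer would, in place of code of your own. Each camera call takes 0.05 s, during which the arm holds its last target. There are 200 camera calls.

TASK

Fit the loose handle onto the milk pan's stub: slide it on, hole upwards, all the way to the flange until the orange spring button pops up through the hole, and let go of it. If the plates, bowl or cup stand in front of the stub, first slide the divider tray along its runners to where there is room (its white post is there to pull it by). Leave the plates, bowl, cup and fork where they are, upright and undisturbed.

Things in the scene. Friction and masses are not known exactly. Their poses are not given: they have to be found in the camera images.
- drawer: Open beech drawer on the worktop, inside 506 x 840 mm, wall tops 68 mm above the worktop. Origin on the worktop; x points from the robot to the drawer's back, y along its width, z up. Inner floor 10 mm above the origin; inside, x runs -268 to +238 mm, y -420 to +420 mm. It stays put.
- tray (a joint): Position (m) of the grey divider tray along the drawer's y, -0.27 to +0.27, with end stops; equals the y of the pan's centre and stub in the drawer's frame. The tray glides on runners in the drawer's back half (drawer x +10 to +240 mm; 90 mm to the -y and 150 mm to the +y side of the pan's centre) with about 3 N of friction, and stays where left. Its walls end 40 mm above the worktop.
- pan_center (a point): Centre of the steel milk pan's rim, 140 mm across, 87 mm above the worktop, at drawer x +125 mm. Pan and two lidded pots (tops 80 mm above the worktop, on the pan's +y side) are fixed to the tray and move with it. Axes as the drawer's.
- post_top (a point): Top centre of the tray's white upright post, 20 mm in diameter, top 88 mm above the worktop, at drawer x +20 mm and 80 mm to the +y side of the stub. Free all round above the tray's 40 mm front wall: pinch it from above to drag the tray along the drawer's y. Axes as the drawer's.
- stub_root (a point): Where the centre line of the pan's bare aluminium stub meets the flange face, 67 mm above the worktop. Axes as the drawer's: the stub points from here along -x (towards the robot) and is level, 62 mm long, 19.5 mm wide, 17.5 mm high, edges rounded.
- stub_tip (a point): Free end of the stub on its centre line, 62 mm in front (-x) of stub_root.
- button (a joint): How far (m) the orange spring button on top of the stub is pressed in: 0 = fully out, 0.008 = fully down. Dome of 7 mm radius standing 7 mm above the stub's top, 32 mm in front of the flange; presses back with 2 to 4.5 N. The handle's flared mouth rides it down by itself; sliding over it takes up to about 10 N along the stub.
- handle: Loose handle, 150 mm long, 34 wide, 30.5 high (lip at mouth 34), 90 to 180 g: solid black grip half (x -75 to +2 mm), white rectangular tube half (to x +75). Origin under its middle on its underside; x points along it to the open mouth, z up; centre line at z 17 mm. Lies hole upwards on the drawer floor, yaw within 1.6 rad of the drawer's. Fully home, its origin is 17 mm below the stub's centre line.
- handle_mouth (a point): Centre of the handle's open mouth, at x +75 mm, z +17 mm in the handle's frame; axes as the handle's. The tube is 22 mm wide, 20 mm high inside, 73 mm deep; the mouth flares over its last 11 mm to about 31 mm wide, 3 mm lower and 5 mm higher. The 18 mm hole in its top is centred 31 mm from the mouth. Fully home the mouth is 0 to 3 mm from the flange.
- plates: Stack of four nested blue toddler plates, 160 mm across, 58 mm high, origin at the centre of the underside, standing in the drawer's front half.
- bowl: Green suction bowl, 120 mm across, 60 mm high, origin at the centre of the underside, in the drawer's front half.
- cup: Steel sippy cup with green lid, 75 mm across, 111 mm high, origin at the centre of the underside, in the drawer's front half.
- fork: Yellow plastic fork, 140 mm long, 22 mm wide, 9 mm thick, lying along the drawer's front wall; origin on its underside near the middle.
Not all that is in view belongs to the job. What is shaped like the handle but blue is not meant. What is shaped like the bowl but yellow is not meant.

How it is judged:
On the way:
1. the tube is on the stub and holds the button pressed in (value of joint button above 0.0025 m and x of handle_mouth in the frame of stub_root above -0.045 m and distance between handle_mouth and stub_root below 0.05 m), for 0.02 s.
At the end, for the whole second after the job is handed in: Handle mouth at the flange (6 mm short to 3 mm past, within 9 mm in all), in line with the stub within 0.12 rad, button out (pressed under 2 mm), handle released and still; plates, bowl, cup, fork within 25 mm of their start, tilted under 0.2 rad (x of handle_mouth in the frame of stub_root between -0.006 and 0.003 m and distance between handle_mouth and stub_root below 0.009 m and angle between the x axis of handle and the x axis of drawer, either way round below 0.12 rad and value of joint button below 0.002 m and linear speed of handle below 0.02 m/s and contact force between the fingers and handle below 0.05 N and distance of each of plates, bowl, cup, fork from where it was at the start of the episode below 0.025 m and angle between each of plates, bowl, cup, fork's own z axis and vertical below 0.2 rad); the robot touches nothing.
It fails at once if plates, bowl, cup or fork pushed more than 25 mm (distance of any of plates, bowl, cup, fork from where it was at the start of the episode above 0.025 m).
It fails at once if plates, bowl or cup tipped by more than 0.35 rad (angle between any of plates, bowl, cup's own z axis and vertical above 0.35 rad).
It also fails if it takes over 67 s, if anything falls off the work surface, if the arm or the gripper's body presses on something with over 40 N, if the wrist force passes 120 N, or if a joint passes its speed limit or range.

## Working session

There is one attempt and no reset: what is moved stays moved. The work goes in short steps, Python scripts to look and compute and a shell command to move; the robot and the scene stay as the last step left them, time stands still between calls to the robot, and variables do not carry over. Pictures are saved under pics/ and viewed, about 8 in all and at most 12, crops included, and the job is handed in when it is done.

```bash
ls; mkdir -p pics; python3 - <<'E'
from bench import readout, read_camera, job, ctrl
import cv2,numpy as np
s=readout.get_state(); print({k:np.round(v,3) for k,v in s.items()}, ctrl.grip_depth)
for n in ("scene","top"):
    c=read_camera(n); cv2.imwrite(f"pics/{n}0.png",c["pixels"][...,::-1]); np.savez(f"pics/{n}0.npz",**{k:c[k] for k in("pixels","K","T")}); print(n,c["K"],np.round(c["T"],3),[k for k in c])
E
```

```text
pics
{'time_s': np.float64(0.0), 'joints': array([ 1.162,  0.6  , -0.003,  1.6  ,  0.002,  0.943, -0.08 ]), 'qd': array([-0.001,  0.   , -0.001,  0.001, -0.   , -0.   ,  0.001]), 'joint_torque': array([ 0.0000e+00, -7.6507e+01,  1.4980e+00, -2.5234e+01, -5.2000e-02,
        1.7000e-02,  0.0000e+00]), 'tool_pos': array([ 0.236, -0.685,  0.218]), 'tool_rot': array([-2.557e+00,  1.824e+00,  2.000e-03]), 'ft_force': array([-0.166,  0.492, -0.404]), 'moment': array([ 0.031,  0.012, -0.039]), 'opening': np.float64(1.0)} 0.0188
scene [[530.56574899   0.         323.67480169]
 [  0.         530.56574899 243.21798037]
 [  0.           0.           1.        ]] [[ 0.571 -0.548  0.611  1.213]
 [ 0.821  0.374 -0.432 -0.356]
 [ 0.008  0.748  0.663  0.845]
 [ 0.     0.     0.     1.   ]] ['pixels', 'K', 'T']
top [[445.69976879   0.         314.67307267]
 [  0.         445.69976879 240.48211377]
 [  0.           0.           1.        ]] [[-1.000e-02  9.800e-01 -1.970e-01  2.990e-01]
 [-1.000e+00 -1.000e-02 -1.000e-03  1.120e-01]
 [-3.000e-03  1.970e-01  9.800e-01  1.253e+00]
 [ 0.000e+00  0.000e+00  0.000e+00  1.000e+00]] ['pixels', 'K', 'T']
```

View pics/top0.png

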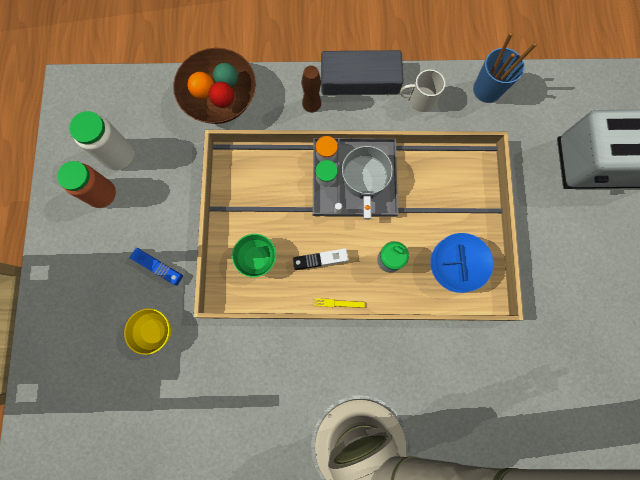

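View pics/scene0.png

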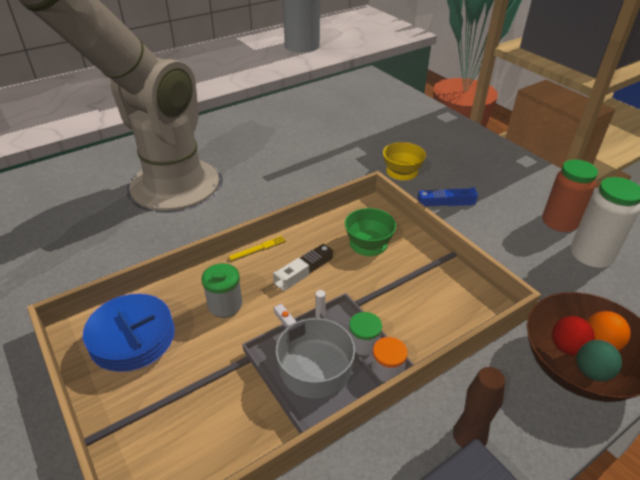

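```bash
cat >h.py <<'E'
import numpy as np,cv2
from bench import readout, read_camera
from scipy.spatial.transform import Rotation as R
def load(n):
    return dict(np.load(f"pics/{n}.npz"))
def snap(cam,name):
    c=read_camera(cam); np.savez(f"pics/{name}.npz",**{k:c[k] for k in("pixels","K","T")}); cv2.imwrite(f"pics/{name}.png",c["pixels"][...,::-1]); return c
def ray(c,u,v):
    d=np.array([(u-c["K"][0,2])/c["K"][0,0],-(v-c["K"][1,2])/c["K"][1,1],-1]); return c["T"][:3,3],c["T"][:3,:3]@d
def onz(c,u,v,z):
    o,d=ray(c,u,v); return o+d*(z-o[2])/d[2]
def proj(c,p):
    q=c["T"][:3,:3].T@(np.asarray(p)-c["T"][:3,3]); return c["K"][0,0]*q[0]/-q[2]+c["K"][0,2],c["K"][1,2]+c["K"][1,1]*q[1]/q[2]
def tool():
    s=readout.get_state(); return np.array(s["tool_pos"]),R.from_rotvec(s["tool_rot"]).as_matrix(),s
def mask(c,lo,hi):
    return cv2.inRange(cv2.cvtColor(c["pixels"],cv2.COLOR_RGB2HSV),np.array(lo),np.array(hi))
def blobs(m,roi=None,amin=8):
    if roi: k=np.zeros_like(m);x0,y0,x1,y1=roi;k[y0:y1,x0:x1]=m[y0:y1,x0:x1];m=k
    n,l,st,ce=cv2.connectedComponentsWithStats(m)
    return [(np.round(ce[i],1),st[i].tolist()) for i in range(1,n) if st[i,4]>=amin]
E
python3 - <<'E'
from h import *
c=load("top0")
m=mask(c,(8,70,90),(25,220,255)) # wood
im=c["pixels"].copy()
cs=[(206,131),(508,131),(522,318),(195,319)]
P=[onz(c,*p,.068) for p in cs]; print(np.round(P,3)); 
ctr=np.mean(P,0)
print("yaw", [np.arctan2(-(P[0]-P[1])[0],(P[0]-P[1])[1]),np.arctan2(-(P[3]-P[2])[0],(P[3]-P[2])[1])],"ctr",ctr, [np.linalg.norm(P[i]-P[i-1]) for i in range(4)])
print("orange",blobs(mask(c,(5,150,150),(20,255,255)),(300,190,400,230),2))
print("white",[(b,np.round(onz(c,*b[0],.04),3)) for b in blobs(mask(c,(0,0,200),(180,50,255)),(285,190,420,280),6)])
print("dark",[(b,np.round(onz(c,*b[0],.04),3)) for b in blobs(mask(c,(0,0,0),(180,255,60)),(285,235,360,280),6)])
for nm,roi,lo,hi,z in (("cup",(370,235,420,280),(50,100,60),(80,255,255),.111),("bowl",(225,225,285,285),(50,100,60),(80,255,255),.06),("plates",(420,220,505,300),(100,100,60),(125,255,255),.05)):
    b=max(blobs(mask(c,lo,hi),roi),key=lambda b:b[1][4]); print(nm,b,np.round(onz(c,*b[0],z),3))
x=c["pixels"][120:325,190:530]; cv2.imwrite("pics/crop1.png",cv2.resize(x,None,fx=2.35,fy=2.35,interpolation=cv2.INTER_CUBIC)[...,::-1])
E
```

```text
[[ 0.859  0.42   0.068]
 [ 0.85  -0.441  0.068]
 [ 0.325 -0.428  0.068]
 [ 0.33   0.428  0.068]]
yaw [np.float64(-0.010886704603017619), np.float64(-0.00663168762117457)] ctr [ 0.59091231 -0.00506994  0.068     ] [np.float64(0.528599239530617), np.float64(0.8608299951581883), np.float64(0.5250036523118409), np.float64(0.8560496293129781)]
orange [(array([367.1, 206.8]), [365, 205, 5, 5, 16])]
white [((array([366.4, 200.9]), [364, 197, 6, 10, 52]), array([ 0.655, -0.034,  0.04 ])), ((array([337.8, 205.7]), [335, 203, 7, 6, 32]), array([0.642, 0.047, 0.04 ])), ((array([366.7, 213.2]), [364, 208, 7, 10, 56]), array([ 0.619, -0.034,  0.04 ])), ((array([333.2, 256. ]), [320, 248, 28, 16, 277]), array([0.499, 0.062, 0.04 ]))]
dark [((array([307.8, 257.5]), [307, 255, 2, 6, 6]), array([0.495, 0.132, 0.04 ])), ((array([304.9, 262.2]), [293, 254, 28, 16, 200]), array([0.482, 0.14 , 0.04 ]))]
cup (array([394.1, 255.2]), [380, 241, 29, 29, 638]) [ 0.487 -0.093  0.111]
bowl (array([253.6, 255. ]), [232, 234, 44, 43, 1499]) [0.5   0.279 0.06 ]
plates (array([461.6, 262.6]), [431, 233, 62, 60, 2934]) [ 0.475 -0.287  0.05 ]
```

View pics/crop1.png

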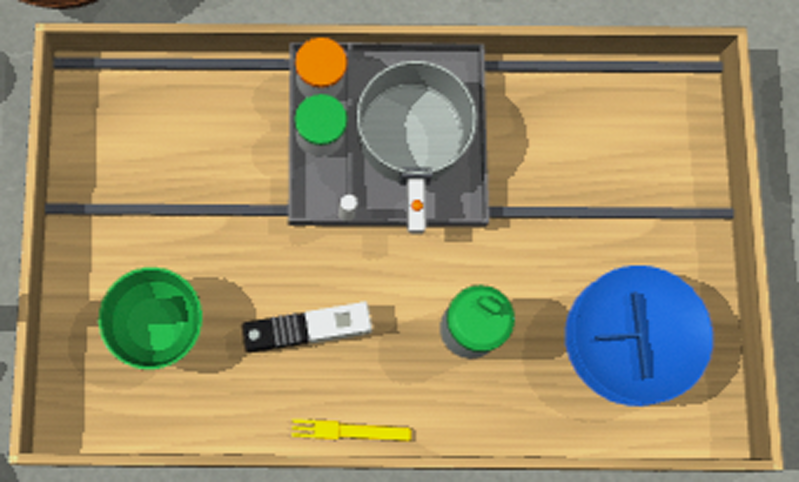

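```bash
cat >>h.py <<'E'
def plan(target,jaw=None):
    p,M,s=tool(); d=np.asarray(target)-p; out=M.T@d/0.03
    a=np.degrees(np.arctan2(M[1,0],M[0,0])); t=""
    if jaw is not None:
        dy=(np.degrees(jaw)-a+90)%180-90; t=f" world turn {dy:.2f}deg -> tool yaw units {-dy/90:.4f}"
    print("tcp",np.round(p,4),"toolx ang",round(a,2),"tilt",np.round(M[:,2],3),"need units",np.round(out,3),t,"F",np.round(s["ft_force"],1),"open",round(float(s["opening"]),3),"t",round(float(s["time_s"]),2),"q7",round(s["joints"][6],2))
E
python3 - <<'E'
from h import *
c=load("top0"); yaw=-0.012
post=onz(c,337.8,205.7,.088); but=onz(c,367.1,206.8,.083)
print(post,but); e=np.array([np.cos(yaw),np.sin(yaw),0]); n=np.array([-e[1],e[0],0])
print("post-but in drawer", (post-but)@e,(post-but)@n)
P=[onz(c,*b,.0405) for b in ((320,259),)];print(P)
# two-view check using scene
s=load("scene0")
for p in (post,but): print(proj(s,p))
print(blobs(mask(s,(5,150,150),(20,255,255)),(270,290,310,330),2),blobs(mask(s,(0,0,190),(180,50,255)),(270,280,335,330),4))
plan([post[0],post[1],.2],np.pi/2+yaw)
E
```

```text
[0.62848743 0.04923293 0.088     ] [ 0.62597978 -0.03057467  0.083     ]
post-but in drawer 0.0015497934464258226 0.07983194438378019
[array([0.49050607, 0.09865133, 0.0405    ])]
(np.float64(319.8889072466902), np.float64(291.6120681581783))
(np.float64(284.3973225884198), np.float64(310.0292166406504))
[(array([285. , 313.5]), [283, 312, 5, 4, 20])] [(array([279.2, 282.9]), [277, 280, 5, 6, 22]), (array([320.1, 292.8]), [316, 290, 9, 6, 43]), (array([280.1, 308.1]), [276, 304, 10, 10, 55]), (array([289.3, 319.4]), [285, 315, 10, 9, 53])]
tcp [ 0.236  -0.6851  0.2179] toolx ang -70.98 tilt [-0.001  0.001 -1.   ] need units [-18.878 -20.345   0.617]  world turn -19.70deg -> tool yaw units 0.2189 F [ 0.  -0.2  0.2] open 0.997 t 0.1 q7 -0.08
```

```bash
R='-0.86 -0.92 0 0 -1'; python3 -m inch '-0.86 -0.92 0 0 -1;-0.86 -0.92 0 0 -1;-0.86 -0.92 0 0 -1;-0.86 -0.92 0 0 -1;-0.86 -0.92 0 0 -1;-0.86 -0.92 0 0 -1;-0.86 -0.92 0 0 -1;-0.86 -0.92 0 0 -1'; python3 -m inch '-0.86 -0.92 0 0 -1;-0.86 -0.92 0 0 -1;-0.86 -0.92 0 0 -1;-0.86 -0.92 0 0 -1;-0.86 -0.92 0 0 -1;-0.86 -0.92 0 0 -1;-0.86 -0.92 0 0 -1;-0.86 -0.92 0 0 -1'; python3 -c "
from h import *
plan([.6285,.0492,.2],np.pi/2-.012)"
```

```text
time_s: 0.77
tool_pos: [0.3747, -0.415, 0.2128]
tool_rot: [2.541, -1.842, -0.01]
ft_force: [1.2, 0.3, -0.2]
opening: 1.0
time_s: 1.43
tool_pos: [0.5237, -0.1356, 0.2114]
tool_rot: [2.539, -1.843, -0.014]
ft_force: [0.9, -0.6, 0.1]
opening: 0.998
tcp [ 0.5237 -0.1356  0.2114] toolx ang -71.96 tilt [-0.009  0.002 -1.   ] need units [-4.771 -5.233  0.361]  world turn -18.73deg -> tool yaw units 0.2081 F [ 0.9 -0.6  0.1] open 0.998 t 1.43 q7 -1.14
```

```bash
python3 -m inch '-0.8 -0.88 0.05 0 -1;-0.8 -0.88 0.05 0 -1;-0.8 -0.88 0.05 0 -1;-0.8 -0.88 0.05 0 -1;-0.8 -0.88 0.05 0 -1;-0.8 -0.88 0.05 0 -1;0 0 0 0 -1;0 0 0 0.07 -1';python3 -m inch '0 0 0 0.07 -1;0 0 0 0.07 -1;0 0 0 0 -1;0 0 0 0 -1;0 0 0 0 -1;0 0 0 0 -1;0 0 0 0 -1;0 0 0 0 -1';  python3 -c "
from h import *
plan([.6285,.0492,.12],np.pi/2-.012)
snap('wrist','w1')"
```

```text
time_s: 2.1
tool_pos: [0.6348, 0.0723, 0.1989]
tool_rot: [2.448, -1.965, -0.019]
ft_force: [-0.3, -1.1, -0.6]
opening: 1.003
time_s: 2.77
tool_pos: [0.6334, 0.074, 0.1965]
tool_rot: [2.216, -2.217, -0.023]
ft_force: [0.4, -0.2, 0.2]
opening: 0.997
tcp [0.6334 0.074  0.1965] toolx ang -90.04 tilt [-0.015  0.006 -1.   ] need units [0.841 0.125 2.549]  world turn -0.64deg -> tool yaw units 0.0072 F [ 0.4 -0.2  0.2] open 0.997 t 2.77 q7 -1.75
```

View pics/w1.png

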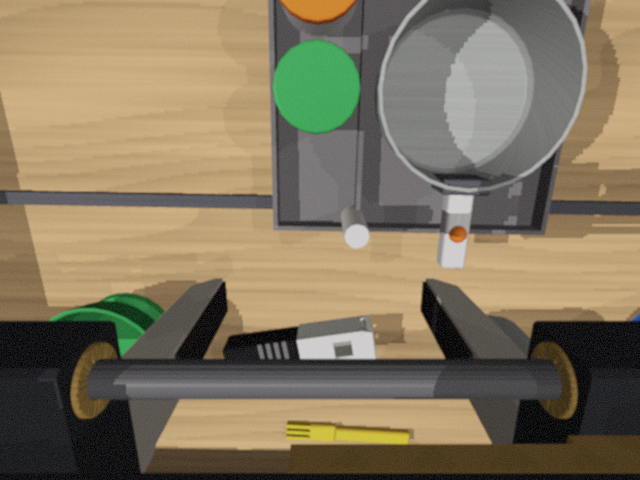

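```bash
python3 -c "
from h import *
c=load('w1')
P=onz(c,356,237,.088);B=onz(c,458,234,.083);print(P,B,P-B)
m=onz(c,374,343,.03);g=onz(c,226,355,.03);print('handle',m,g)
# stub direction: flange/tip
plan([P[0],P[1],.12],np.pi/2-.012)"
```

```text
[0.63101436 0.04905673 0.088     ] [ 0.63201817 -0.02917031  0.083     ] [-0.00100381  0.07822704  0.005     ]
handle [0.50247499 0.02343106 0.03      ] [0.48803265 0.1725397  0.03      ]
tcp [0.6334 0.0739 0.1966] toolx ang -90.06 tilt [-0.015  0.006 -1.   ] need units [0.843 0.041 2.549]  world turn -0.63deg -> tool yaw units 0.0070 F [-0.4 -1.3 -0.5] open 0.998 t 2.82 q7 -1.75
```

```bash
python3 -m inch '0.4 0.03 0.2 0.007 0;0.44 0 0.5 0 0;0 0 0.6 0 0;0 0 0.6 0 0;0 0 0.6 0 0;0 0 0.6 0 0;0 0 0.5 0 0;0 0 0.4 0 0'; python3 -c "
from h import *
plan([.630,.049,.056],np.pi/2-.012)"
```

```text
time_s: 3.48
tool_pos: [0.6325, 0.0394, 0.0733]
tool_rot: [2.2, -2.24, -0.013]
ft_force: [0.7, 0.7, 0.5]
opening: 0.511
tcp [0.6325 0.0394 0.0733] toolx ang -91.04 tilt [-0.007  0.004 -1.   ] need units [-0.318  0.083  0.579]  world turn 0.35deg -> tool yaw units -0.0039 F [0.7 0.7 0.5] open 0.511 t 3.48 q7 -1.71
```

```bash
python3 -m inch '-0.3 0.08 0 0 0;0 0 0.25 0 0;0 0 0.25 0 0;0 0 0 0 0;0 0 0 0 1;0 0 0 0 1;0 0 0 0 1;0 0 0 0 1' 25; python3 -c "
from h import *
plan([.630,.162,.056],np.pi/2-.012)"
```

```text
time_s: 4.15
tool_pos: [0.629, 0.0464, 0.056]
tool_rot: [2.196, -2.241, -0.014]
ft_force: [-0.8, 3.6, -2.8]
opening: 0.262
tcp [0.629  0.0464 0.056 ] toolx ang -91.17 tilt [-0.009  0.003 -1.   ] need units [-3.854  0.044  0.012]  world turn 0.48deg -> tool yaw units -0.0053 F [-0.8  3.6 -2.8] open 0.262 t 4.15 q7 -1.72
```

```bash
python3 -m inch '0 0 0 0 1;0 0 0 0 1;-0.3 0 0 0 1;-0.5 0 0 0 1;-0.6 0 0 0 1;-0.6 0 0 0 1;-0.6 0 0 0 1;-0.5 0 0 0 1';python3 -m inch '-0.2 0 0 0 1;0 0 0 0 1;0 0 0 0 1;0 0 0 0 1;0 0 0 0 1;0 0 0 0 1;0 0 0 0 1;0 0 0 0 1'; python3 -c "
from h import *
plan([.630,.162,.056],np.pi/2-.012)"
```

```text
time_s: 4.82
tool_pos: [0.6304, 0.1277, 0.0561]
tool_rot: [2.173, -2.248, -0.003]
ft_force: [0.2, -4.6, -0.4]
opening: 0.207
time_s: 5.48
tool_pos: [0.6307, 0.1376, 0.0562]
tool_rot: [2.178, -2.247, -0.005]
ft_force: [-0.2, 1.8, -1.4]
opening: 0.211
tcp [0.6307 0.1376 0.0562] toolx ang -91.8 tilt [-0.011 -0.006 -1.   ] need units [-0.811  0.047  0.   ]  world turn 1.11deg -> tool yaw units -0.0124 F [-0.2  1.8 -1.4] open 0.211 t 5.48 q7 -1.85
```

```bash
python3 -m inch '-0.4 0 0 -0.006 1;-0.45 0 0 -0.006 1;-0.2 0 0 0 1;0 0 0 0 1;0 0 0 0 1;0 0 0 0 0;0 0 0 0 0;0 0 0 0 0';python3 -m inch '0 0 0 0 0;0 0 -0.6 0 0;0 0 -0.8 0 0;0 0 -0.8 0 0;0 0 -0.8 0 0;0 0 -0.8 0 0;0 0 -0.5 0 0;0 0 0 0 -1'; python3 -c "
from h import *
c=snap('top','top1')
print('orange',blobs(mask(c,(5,150,150),(20,255,255)),(270,190,400,230),2))
for b in blobs(mask(c,(0,0,200),(180,50,255)),(270,190,420,280),6): print(b,np.round(onz(c,*b[0],.088),4))
plan([.49,.10,.2])"
```

```text
time_s: 6.15
tool_pos: [0.6318, 0.1647, 0.0564]
tool_rot: [2.19, -2.229, -0.0]
ft_force: [0.3, 0.6, 0.0]
opening: 0.377
time_s: 6.82
tool_pos: [0.6334, 0.1651, 0.1899]
tool_rot: [2.189, -2.229, -0.002]
ft_force: [-0.1, 0.6, -1.1]
opening: 0.536
orange []
(array([369.4, 268.6]), [354, 254, 32, 26, 532]) [ 0.4562 -0.0305  0.088 ]
(array([339.2, 275.1]), [314, 267, 42, 13, 279]) [0.4398 0.0493 0.088 ]
tcp [0.633  0.165  0.1886] toolx ang -91.03 tilt [-0.015 -0.012 -1.   ] need units [ 2.257  4.732 -0.285]  F [-0.   0.  -0.1] open 0.568 t 6.87 q7 -1.89
```

View pics/top1.png

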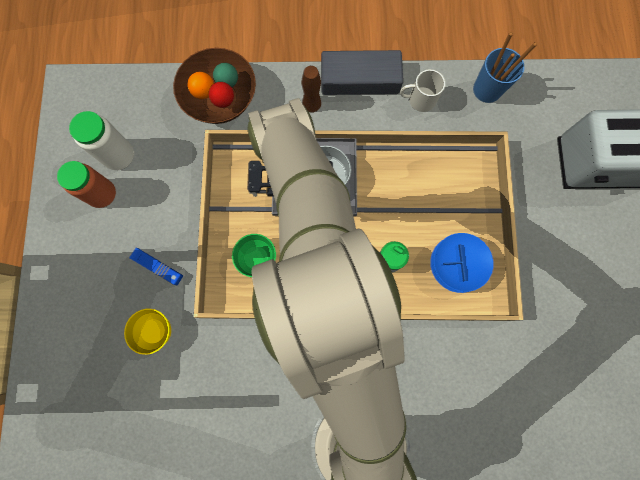

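```bash
python3 -m inch '0.4 0.5 -0.1 0 -1;0.5 0.7 -0.1 0 -1;0.5 0.7 -0.1 0 -1;0.5 0.6 -0.1 0 -1;0.3 0.3 0 0 -1;0 0 0 0 -1;0 0 0 0 -1;0 0 0 0 -1'; python3 -c "
from h import *
snap('wrist','w2')
plan([.49,.10,.2])"
```

```text
time_s: 7.53
tool_pos: [0.5416, 0.0984, 0.1946]
tool_rot: [2.185, -2.221, -0.009]
ft_force: [0.7, 0.6, -0.5]
opening: 0.998
tcp [0.5419 0.0988 0.1946] toolx ang -90.91 tilt [-0.023 -0.014 -1.   ] need units [-0.011  1.732 -0.143]  F [-0.4 -0.5 -0.3] open 0.996 t 7.58 q7 -1.83
```

View pics/w2.png

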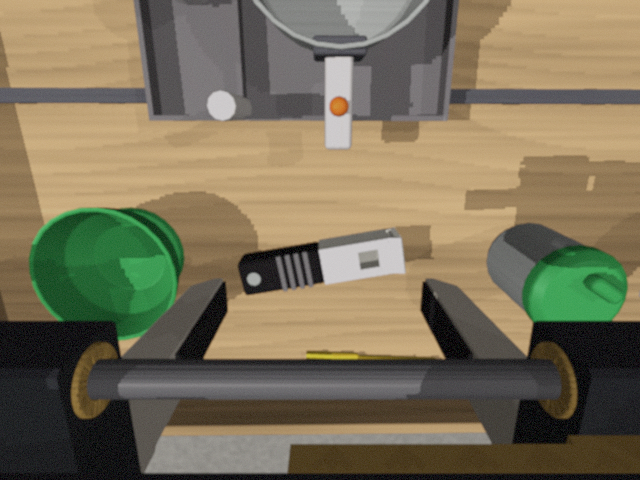

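```bash
python3 -c "
from h import *
c=load('w2'); g=cv2.cvtColor(c['pixels'],cv2.COLOR_RGB2HSV)
o=max(blobs(mask(c,(5,180,150),(20,255,255)),(300,80,380,130),4),key=lambda b:b[1][4]);print(o)
B=onz(c,*o[0],.083);P=onz(c,221,105,.088);T=onz(c,338.5,149,.0757);F=onz(c,340,57,.0757)
print('B',B,'P',P,'P-B',P-B,'T',T,'F',F,'T-F',T-F)
m=((g[...,1]<40)&(g[...,2]>165)).astype(np.uint8)*255; k=np.zeros_like(m);k[225:300,310:412]=m[225:300,310:412]
ct=max(cv2.findContours(k,0,2)[0],key=cv2.contourArea);r=cv2.minAreaRect(ct);print('white',r);pts=cv2.boxPoints(r);W=np.array([onz(c,*p,.0405) for p in pts]);print(pts,W)
M=onz(c,403.5,255.5,.0405);G=onz(c,242.5,278,.0405);d=M-G;print('mouth',M,'grip',G,'len',np.linalg.norm(d),'yaw',np.arctan2(d[1],d[0]),'mid',(M+G)/2)
"
```

```text
(array([338.5, 106. ]), [331, 98, 16, 17, 225])
B [0.63160247 0.08404002 0.083     ] P [0.63328741 0.1632452  0.088     ] P-B [0.00168494 0.07920517 0.005     ] T [0.60214997 0.08376807 0.0757    ] F [0.66332403 0.08252085 0.0757    ] T-F [-0.06117406  0.00124722  0.        ]
white ((362.0649719238281, 260.2669372558594), (36.930965423583984, 83.15978240966797), 81.76437377929688)
[[318.2688  247.94797]
 [400.57098 236.0358 ]
 [405.86115 272.5859 ]
 [323.55896 284.49808]] [[0.51388724 0.10022676 0.0405    ]
 [0.52350727 0.02745597 0.0405    ]
 [0.4885351  0.02103528 0.0405    ]
 [0.47837065 0.09608233 0.0405    ]]
mouth [0.50515292 0.02398604 0.0405    ] grip [0.48644411 0.16954683 0.0405    ] len 0.14675818421427575 yaw -1.4429679825316282 mid [0.49579852 0.09676643 0.0405    ]
```

```bash
python3 -m inch '0 0 0 -0.079 -1;0 0 0 -0.079 -1;0 0 0 -0.079 -1;0 0 0 -0.079 -1;0 0 0 -0.079 -1;0 0 0 -0.079 -1;0 0 0 -0.079 -1;0 0 0 -0.079 -1'; python3 -m inch '0 0 0 -0.079 -1;0 0 0 -0.079 -1;0 0 0 -0.079 -1;0 0 0 -0.079 -1;0 0 0 -0.079 -1;0 0 0 0 -1;0 0 0 0 -1;0 0 0 0 -1'; python3 -c "
from h import *
plan([.4945,.109,.1],.129)"
```

```text
time_s: 8.25
tool_pos: [0.5482, 0.1069, 0.1906]
tool_rot: [2.992, -0.897, -0.028]
ft_force: [-0.2, 0.1, 0.7]
opening: 1.002
time_s: 8.92
tool_pos: [0.554, 0.1136, 0.1868]
tool_rot: [3.136, 0.065, -0.037]
ft_force: [0.8, -0.4, -1.4]
opening: 1.002
tcp [0.554  0.1136 0.1868] toolx ang 2.36 tilt [-0.024 -0.005 -1.   ] need units [-1.917  0.058  2.939]  world turn 5.03deg -> tool yaw units -0.0559 F [ 0.8 -0.4 -1.4] open 1.002 t 8.92 q7 -0.52
```

```bash
python3 -m inch '-0.4 0 0.1 -0.056 -1;-0.6 0 0.3 0 -1;-0.5 0 0.5 0 -1;-0.2 0 0.6 0 -1;0 0 0.6 0 -1;0 0 0.4 0 -1;0 0 0.2 0 -1;0 0 0 0 -1'; python3 -c "
from h import *
plan([.4945,.109,.0145],.129)"
```

```text
time_s: 9.58
tool_pos: [0.5023, 0.1104, 0.1045]
tool_rot: [3.134, 0.169, -0.03]
ft_force: [0.1, -0.4, -0.2]
opening: 1.001
tcp [0.5023 0.1104 0.1045] toolx ang 6.19 tilt [-0.019 -0.004 -1.   ] need units [-0.207  0.013  3.005]  world turn 1.21deg -> tool yaw units -0.0134 F [ 0.1 -0.4 -0.2] open 1.001 t 9.58 q7 -0.58
```

```bash
python3 -m inch '-0.2 0 0.3 -0.013 -1;0 0 0.5 0 -1;0 0 0.6 0 -1;0 0 0.6 0 -1;0 0 0.4 0 -1;0 0 0.3 0 -1;0 0 0 0 -1;0 0 0 0 -1'; python3 -c "
from h import *
plan([.4945,.109,.0145],.129)"
```

```text
time_s: 10.25
tool_pos: [0.5009, 0.1121, 0.0246]
tool_rot: [3.135, 0.185, -0.015]
ft_force: [0.3, -0.2, 0.6]
opening: 1.003
tcp [0.5009 0.1121 0.0246] toolx ang 6.77 tilt [-0.009 -0.002 -1.   ] need units [-0.222  0.076  0.34 ]  world turn 0.62deg -> tool yaw units -0.0069 F [ 0.3 -0.2  0.6] open 1.003 t 10.25 q7 -0.67
```

```bash
python3 -m inch '-0.25 0.08 0.1 -0.007 -1;0 0 0.2 0 -1;0 0 0 0 -1;0 0 0 0 1;0 0 0 0 1;0 0 0 0 1;0 0 0 0 1;0 0 0 0 1' 30;python3 -m inch '0 0 0 0 1;0 0 0 0 1;0 0 0 0 1;0 0 0 0 1;0 0 0 0 1;0 0 0 0 1;0 0 0 0 1;0 0 0 0 1'; python3 -c "
from h import *
plan([.4945,.109,.1],.129)"
```

```text
time_s: 10.92
tool_pos: [0.4949, 0.1086, 0.018]
tool_rot: [3.135, 0.201, -0.007]
ft_force: [-0.0, 1.2, -0.1]
opening: 0.691
time_s: 11.58
tool_pos: [0.4949, 0.1086, 0.0182]
tool_rot: [3.134, 0.201, -0.007]
ft_force: [0.3, -0.2, 1.4]
opening: 0.363
tcp [0.4949 0.1086 0.0182] toolx ang 7.35 tilt [-0.005 -0.001 -1.   ] need units [-0.024 -0.015 -2.725]  world turn 0.05deg -> tool yaw units -0.0005 F [ 0.3 -0.2  1.4] open 0.363 t 11.58 q7 -0.67
```

```bash
python3 -m inch '0 0 -0.3 0 1;0 0 -0.5 0 1;0 0 -0.6 0 1;0 0 -0.6 0 1;0 0 -0.4 0 1;0 0 -0.2 -0.04 1;0 0 0 -0.075 1;0 0 0 -0.075 1'; python3 -m inch '0 0 0 -0.075 1;0 0 0 -0.075 1;0 0 0 -0.075 1;0 0 0 -0.075 1;0 0 0 -0.075 1;0 0 0 -0.075 1;0 0 0 -0.075 1;0 0 0 -0.075 1';python3 -m inch '0 0 0 -0.075 1;0 0 0 -0.075 1;0 0 0 -0.035 1;0 0 0 0 1;0 0 0 0 1;0 0 0 0 1;0 0 0 0 1;0 0 0 0 1'; python3 -c "
from h import *
plan([.480,.0854,.085],np.pi/2-.015)"
```

```text
time_s: 12.25
tool_pos: [0.4944, 0.1087, 0.1035]
tool_rot: [3.066, 0.677, -0.009]
ft_force: [-0.1, -0.5, -2.7]
opening: 0.362
time_s: 12.92
tool_pos: [0.4947, 0.1065, 0.1098]
tool_rot: [2.374, 2.049, -0.007]
ft_force: [0.2, -0.6, -0.2]
opening: 0.363
time_s: 13.58
tool_pos: [0.4947, 0.1038, 0.1131]
tool_rot: [2.035, 2.382, -0.011]
ft_force: [-0.2, 0.1, -0.7]
opening: 0.366
tcp [0.4947 0.1038 0.1131] toolx ang 98.98 tilt [ 0.002 -0.011 -1.   ] need units [-0.519 -0.579  0.941]  world turn -9.84deg -> tool yaw units 0.1093 F [-0.2  0.1 -0.7] open 0.366 t 13.58 q7 0.63
```

```bash
python3 -m inch '-0.25 -0.2 0.2 0.04 1;-0.2 -0.2 0.3 0.05 1;0 -0.1 0.2 0.015 1;0 0 0 0 1;0 0 0 0 1;0 0 0 0 1;0 0 0 0 1;0 0 0 0 1'; python3 -c "
from h import *
plan([.480,.0854,.058],np.pi/2-.015)
c=snap('scene','s1');cv2.imwrite('pics/s1c.png',cv2.resize(c['pixels'][200:400,200:450],None,fx=3,fy=3,interpolation=2)[...,::-1])"
```

```text
time_s: 14.25
tool_pos: [0.4826, 0.0897, 0.0932]
tool_rot: [2.231, 2.196, -0.005]
ft_force: [-0.3, -0.3, -1.6]
opening: 0.362
tcp [0.4826 0.0897 0.0932] toolx ang 89.1 tilt [ 0.006 -0.011 -1.   ] need units [-0.132 -0.091  1.175]  world turn 0.05deg -> tool yaw units -0.0005 F [-0.3 -0.3 -1.6] open 0.362 t 14.25 q7 0.45
```

View pics/s1c.png

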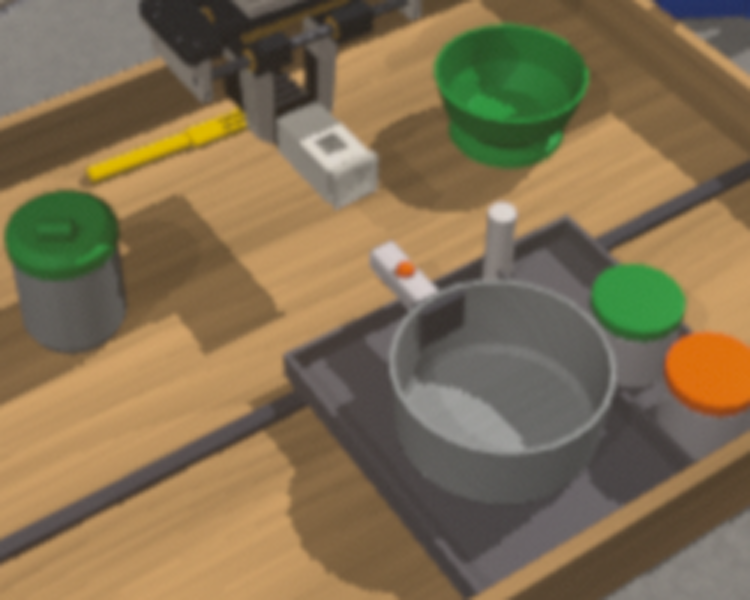

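```bash
python3 -m inch '-0.12 0 0.3 0 1;0 0 0.4 0 1;0 0 0.4 0 1;0 0 0.1 0 1;0 0 0 0 1;0 0 0 0 1;0 0 0 0 1;0 0 0 0 1'; python3 -c "
from h import *
c=load('s1'); print(proj(c,[.5386,.0889,.1157]), onz(c,310.7,248.3,.1157), 'but',proj(c,[.6316,.084,.083]))
plan([.480,.0854,.058],np.pi/2-.015)
c=snap('scene','s2');cv2.imwrite('pics/s2c.png',cv2.resize(c['pixels'][220:320,280:380],None,fx=6,fy=6,interpolation=2)[...,::-1])"
```

```text
time_s: 14.97
tool_pos: [0.4839, 0.0848, 0.0553]
tool_rot: [2.23, 2.195, -0.003]
ft_force: [0.4, 1.6, -2.4]
opening: 0.365
(np.float64(311.04975631297765), np.float64(247.86378622300396)) [0.53930539 0.08756602 0.1157    ] but (np.float64(335.2378907257135), np.float64(287.0495455875613))
tcp [0.4839 0.0848 0.0553] toolx ang 89.09 tilt [ 0.007 -0.01  -1.   ] need units [ 0.017 -0.131 -0.092]  world turn 0.05deg -> tool yaw units -0.0005 F [ 0.4  1.6 -2.4] open 0.365 t 14.97 q7 0.36
```

View pics/s2c.png

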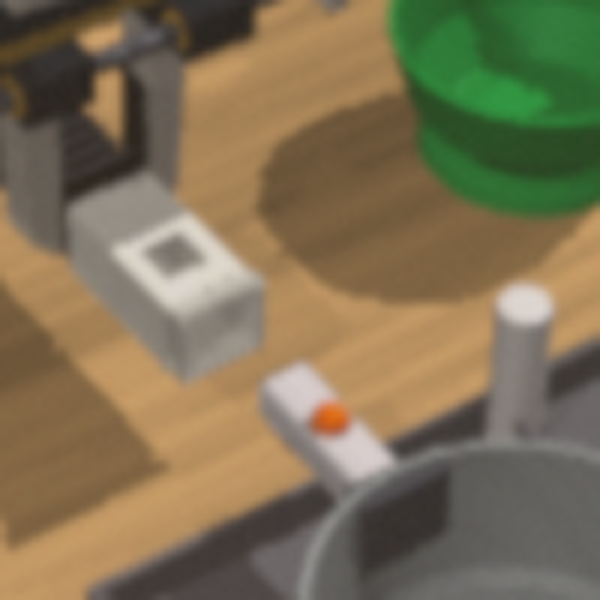

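```bash
python3 -m inch '0.02 0 -0.08 0 1;0 0.3 0 0 1;0 0.4 0 0 1;0 0.3 0 0 1;0 0.2 0 0 1;0 0.1 0 0 1;0 0 0 0 1;0 0 0 0 1' 40; python3 -c "
from h import *
plan([.5766,.084,.058],np.pi/2-.015)
c=snap('scene','s3')"
```

```text
time_s: 15.68
tool_pos: [0.5268, 0.0846, 0.0596]
tool_rot: [2.231, 2.194, -0.001]
ft_force: [-0.3, -0.1, -2.5]
opening: 0.36
tcp [0.5268 0.0846 0.0596] toolx ang 89.04 tilt [ 0.008 -0.009 -1.   ] need units [0.008 1.659 0.069]  world turn 0.10deg -> tool yaw units -0.0011 F [-0.3 -0.1 -2.5] open 0.36 t 15.68 q7 0.46
```

```bash
python3 -m inch '0 0.2 0.05 0 1;0 0.25 0 0 1;0 0.25 0 0 1;0 0.2 0 0 1;0 0.1 0 0 1;0 0 0 0 1;0 0 0 0 1;0 0 0 0 1' 40; python3 -c "
from h import *
plan([.5766,.084,.058],np.pi/2-.015)
c=snap('scene','s4');cv2.imwrite('pics/s4c.png',cv2.resize(c['pixels'][220:340,280:400],None,fx=5,fy=5,interpolation=2)[...,::-1])"
```

```text
time_s: 16.4
tool_pos: [0.559, 0.0841, 0.0588]
tool_rot: [2.23, 2.195, -0.003]
ft_force: [-2.2, -0.3, 0.9]
opening: 0.364
tcp [0.559  0.0841 0.0588] toolx ang 89.11 tilt [ 0.008 -0.01  -1.   ] need units [0.006 0.588 0.03 ]  world turn 0.03deg -> tool yaw units -0.0004 F [-2.2 -0.3  0.9] open 0.364 t 16.4 q7 0.51
```

View pics/s4c.png

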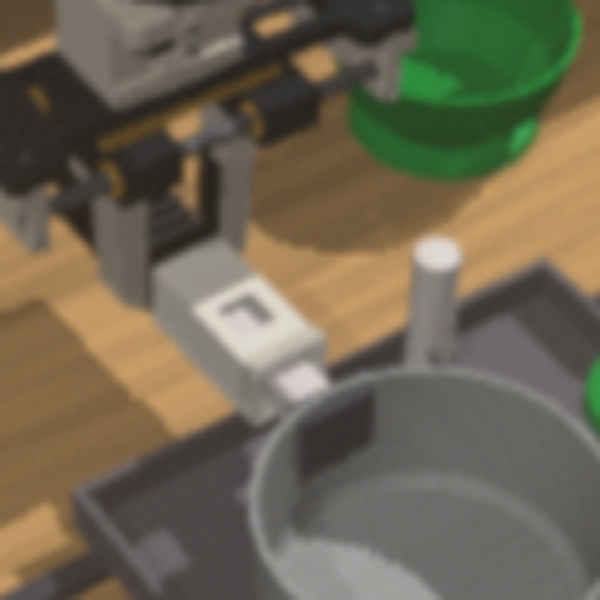

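```bash
python3 -m inch '0 0.15 0 0 1;0 0.15 0 0 1;0 0.15 0 0 1;0 0.1 0 0 1;0 0.05 0 0 1;0 0 0 0 1;0 0 0 0 1;0 0 0 0 1'; python3 -c "
from h import *
plan([.5766,.084,.058],np.pi/2-.015)
c=snap('scene','s5');print(blobs(mask(c,(3,140,120),(20,255,255)),(310,270,360,310),2))"
```

```text
time_s: 17.12
tool_pos: [0.5787, 0.0841, 0.0583]
tool_rot: [2.23, 2.196, -0.002]
ft_force: [-1.0, 0.1, -0.8]
opening: 0.359
tcp [0.5787 0.0841 0.0583] toolx ang 89.14 tilt [ 0.007 -0.009 -1.   ] need units [-0.006 -0.07   0.009]  world turn -0.00deg -> tool yaw units 0.0000 F [-1.   0.1 -0.8] open 0.359 t 17.12 q7 0.54
[(array([334.8, 288.7]), [333, 287, 5, 5, 18])]
```

```bash
python3 -m inch '0 0.08 0 0 1;0 0.08 0 0 1;0 0.05 0 0 1;0 0 0 0 1;0 0 0 0 1;0 0 0 0 1;0 0 0 0 1;0 0 0 0 1'; python3 -c "
from h import *
plan([.5766,.084,.058],np.pi/2-.015)
c=snap('scene','s6');print(blobs(mask(c,(3,140,120),(20,255,255)),(310,270,360,310),2));cv2.imwrite('pics/s6c.png',cv2.resize(c['pixels'][240:320,300:380],None,fx=7,fy=7,interpolation=2)[...,::-1])"
```

```text
time_s: 17.83
tool_pos: [0.579, 0.0841, 0.0579]
tool_rot: [2.231, 2.202, -0.015]
ft_force: [-2.1, 0.1, -1.0]
opening: 0.365
tcp [0.579  0.0841 0.0579] toolx ang 89.25 tilt [-0.002 -0.012 -1.   ] need units [-0.004 -0.08  -0.002]  world turn -0.11deg -> tool yaw units 0.0012 F [-2.1  0.1 -1. ] open 0.365 t 17.83 q7 0.55
[(array([334.7, 289. ]), [332, 287, 6, 5, 22])]
```

View pics/s6c.png

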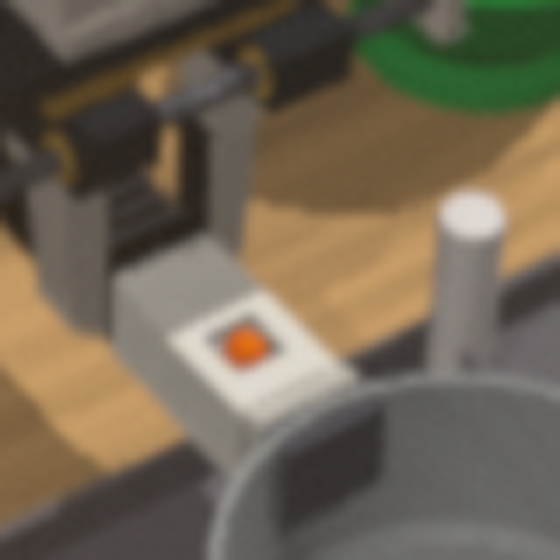

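```bash
python3 -m inch '0 0 0 0 -0.3;0 0 0 0 -0.3;0 0 0 0 -0.3;0 0 0 0 -0.3;0 0 0 0 -0.3;0 0 -0.3 0 -0.3;0 0 -0.6 0 -0.3;0 0 -0.8 0 -0.3'; python3 -m inch '0 0 -0.8 0 -0.3;0 0 -0.8 0 -0.3;0 0 -0.8 0 -0.3;0 0 -0.8 0 -0.3;0 0 -0.5 0 -0.3;0 0 0 0 -0.3;0 0 0 0 -0.3;0 0 0 0 -0.3'; python3 -c "
from h import *
plan([.5766,.084,.058],np.pi/2-.015)
c=snap('scene','s7');print(blobs(mask(c,(3,140,120),(20,255,255)),(310,270,360,310),2))
c0=load('scene0')
for nm,roi,lo,hi in (('cup',(190,250,250,300),(50,100,60),(80,255,255)),('plates',(75,280,185,375),(100,100,60),(125,255,255)),('fork',(215,225,300,270),(22,120,120),(32,255,255)),('bowl',(335,200,405,260),(50,100,40),(80,255,255))):
  for k in (c0,c): print(nm,max(blobs(mask(k,lo,hi),roi),key=lambda b:b[1][4]))
cv2.imwrite('pics/s7c.png',cv2.resize(c['pixels'][180:360,180:420],None,fx=3,fy=3,interpolation=2)[...,::-1])"
```

```text
time_s: 18.55
tool_pos: [0.5786, 0.0838, 0.1081]
tool_rot: [2.232, 2.203, -0.021]
ft_force: [-0.1, 0.2, 0.8]
opening: 0.649
time_s: 19.22
tool_pos: [0.5792, 0.0869, 0.2331]
tool_rot: [2.227, 2.203, -0.012]
ft_force: [-1.0, 1.1, 0.6]
opening: 0.652
tcp [0.5792 0.0869 0.2331] toolx ang 89.38 tilt [ 0.001 -0.011 -1.   ] need units [-0.033 -0.091  5.837]  world turn -0.23deg -> tool yaw units 0.0026 F [-1.   1.1  0.6] open 0.652 t 19.22 q7 0.78
[(array([334.7, 289.2]), [332, 287, 6, 5, 22])]
cup (array([220.2, 277.9]), [202, 264, 37, 29, 851])
cup (array([220.2, 277.9]), [202, 264, 37, 29, 850])
plates (array([128.5, 331.9]), [83, 294, 91, 77, 5423])
plates (array([128.4, 331.9]), [83, 294, 91, 77, 5420])
fork (array([257.2, 247.6]), [229, 236, 56, 25, 358])
fork (array([257.4, 247.6]), [229, 236, 56, 25, 357])
bowl (array([369.4, 230.2]), [345, 208, 51, 47, 1798])
bowl (array([369.5, 230.3]), [345, 208, 51, 48, 1806])
```

View pics/s7c.png

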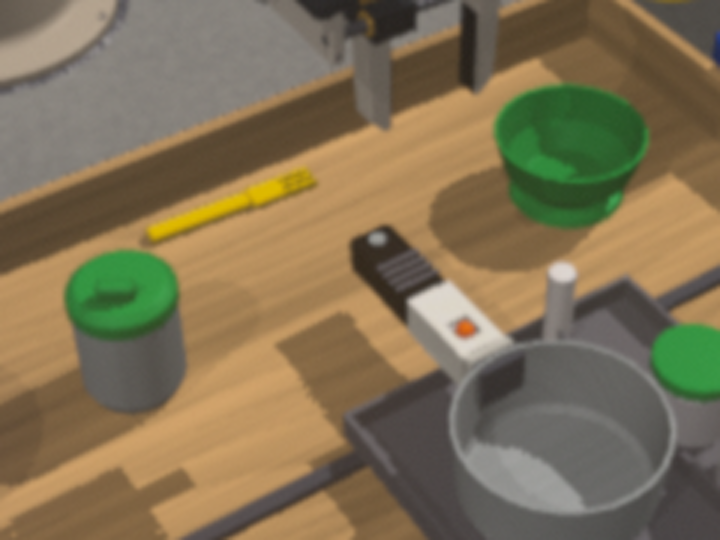

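The handle is on the stub with the button out through the hole, and the gripper is clear. The plates, bowl, cup and fork have not moved.

```bash
python3 -c "
from bench import job
print(job.close_job())"
```

```text
the job is handed in; nothing more can be done
None
```

The handle is fitted on the stub and the job is handed in. I dragged the tray about 115 mm towards +y by its post, into the gap between the bowl and the cup. I then picked up the black-and-white handle, turned it in line with the stub and slid it on until it stopped against the flange. Finally I released it and raised the gripper clear.

- **Fit:** the orange button shows in the hole. At the end the arm was commanded about 6 mm further and moved only 0.3 mm, with about 2 N on the wrist, which I took as contact with the flange. I did not measure the gap at the flange directly. The arm ended about 2 mm past the position I had calculated, which is within the error of my estimates.
- **Other objects:** plates, bowl, cup and fork are within 0.2 px of their starting places in the scene camera.
- **Time and failures:** the robot clock stood at about 19 s of the 67 s allowed. No check failed. The one disagreement was that the button lay 2 to 3 px from where I projected it in the scene view.

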